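# Unlock the tray sealer's guard and hold it open at 45 degrees

### The arm

A 6-joint arm with a two-finger parallel gripper is mounted at the origin on the work surface. World frame = base frame: x ahead of the robot, y to its left, z up, the work surface at z = 0. Lengths are in m, angles in rad, forces in N, time in s.
With the tool pointing down it reaches from about 0.375 to 0.9 m from the base axis. Payload 3.1 kg.
Tool frame: the origin (TCP) lies at the centre of the arm's flange, where the gripper is bolted on; the fingertips stand 173 mm ahead of it and the grasp point (between the pads) lies 155 mm ahead of it; z points along the fingers, x is the direction in which the jaws open and shut, and the axes are right-handed (so a half turn about z gives the same grasp; the last joint's range is limited). The gripper opens to 85 mm and grips with 20 to 120 N. Pads are 22 mm wide; open, the fingers measure 114 mm over their backs; the gripper's body (76 mm by 85 mm) begins 54 mm behind the grasp point. The pads swing forward as they close: fully open they stand 13 mm farther back than shut.
Start: joints at [1.083, 0.527, 1.433, -0, 1.181, -0.178], TCP at [0.19, 0.595, 0.405] pointing down, gripper open.
Joint ranges: [-3.08, 3.08], [-0.75, 2.2], [0.22, 2.44], [-1.43, 4.57], [0, 2.65], [-2.85, 2.85]. Speed limits (rad/s): [2.79, 2.79, 3.14, 3.14, 3.14, 3.14].

### API

Orientations are given as a unit quaternion [x, y, z, w].
In Python, from station import manip gives the robot as it stands.
- The arm moves only by the shell command python3 -m jog 'ROWS' [OPENING] [FORCE]. ROWS is JSON, a list that holds one entry, the list of rows, each a list of 4 numbers: the shift along the world's x, y, z in mm, then the turn about the world's z in degrees. A call has exactly 8 rows; each row shifts and turns the commanded pose from where the row before left it; what a row does not reach is not made up. A row lasts 1/8 s, in which the tool goes at most 62.5 mm and 10.7 degrees, less where a joint would pass 70% of its speed; a pose out of reach is approached as far as the arm can. A call is refused whole if a number of a shift passes 62.5 or a number of a turn 10.7, either way. A call with a gripper value outside its range is refused whole. OPENING is the opening in per cent of the stroke, from 0 (shut) to 100 (fully open), set as the call begins (- or left out, the last holds). The fingers move at their own pace and stop on an object; FORCE is the grip in N (left out, the last holds). Time passes only in rows, so rows that do not move let the fingers close, or fill a call up. It gives the time, the measured TCP pose, the force and the opening at its end, in the units of the state.
- manip.sense(): the state, without advancing time (a new reading comes with each control period).
- manip.snapshot(name): name is "scene" or "side" or "wrist"; returns the picture (420x560x3 uint8, red, green, blue); there is no depth.
- manip.camera_info(name): a dict with "fx", "fy", "cx", "cy" (pixels), "R" (3x3) and "t" (3): a world point X has camera coordinates R X + t. Camera axes: x right, y down, z forward; pixel columns grow to the right and rows downward; lengths in m; the calibration is good to about 2 mm. A picture is of the moment at which its call begins: read the wrist's pose just before it. camera_info takes no time and is no camera call; for the wrist camera it gives the pose at the moment of the call.
- manip.sign_off(): hands the job in, once; it reports no verdict.
The state is a dict: "t": time; "q": joint angles; "qd": joint speeds; "tau": joint torques, N m; "tcp_pos": TCP position; "tool_rot": TCP orientation; "force": force on the tool from outside, world axes, zero at the start; "ft_torque": the same for the moment, N m; "finger_gap": opening from 0.0 (shut) to 1.0 (fully open).
Only numpy, scipy, OpenCV 4.12 (cv2) and the standard library are available. Lean on these libraries where they do the work, as an engineer would, in place of code of your own. Each camera call takes 0.05 s, during which the arm holds its last target. There are 200 camera calls.

### The job

The sealing nest has to be looked into: first slide the yellow transport lock of the white tray sealer all the way to its end stop, away from the guard, so that its steel tongue lets the clear guard go. Then lift the guard by its red handle and hold it open at 45 degrees, level with the orange bead on the quadrant; it falls shut if let go, so finish while still holding the handle, steady. Do not disturb the things standing around.

Things in the scene. Friction and masses are not known exactly. Their poses are not given: they have to be found in the camera images.
- sealer: White tray sealer fixed to the bench, 300 (x) by 360 (y) by 120 mm. Origin on the bench; body spans x -130..170, y -180..180. x points from its front (handle, robot side) to its rear, y to its left (the side with the yellow lock), z up. Rear housing (x 70..170) 120 mm high, the lock's steel deck (x -130..70, y 52..180) 90 mm, rim under the guard 100 mm
- guard (a joint): Opening angle of the clear guard in rad: 0 shut (level), grows as its front edge rises, limit 1.4; 45 degrees is 0.785. Clear plate in an aluminium frame, 200 deep x 220 wide x 10 mm, about 0.5 kg with handle (varies by a quarter), hinged along its rear edge; swings freely and falls shut from any angle. Lifting it at the handle takes 2 to 3.5 N
- guard_hinge (a point): Middle of the guard's hinge line, at (70, -60, 105) mm in the sealer's frame; the hinge line runs along the sealer's y
- bead (a point): Centre of the orange bead, 20 mm across, on a thin dark arc (8 mm bar, radius 150 mm about the hinge line) at the sealer's right side. At (-36, -188, 211) mm in the sealer's frame: the guard's middle plane points at it when open by 45 degrees
- guard_handle: Red round grip sleeve, 14 mm thick, 100 mm long, along the sealer's y, turning freely on a rod that a dark arm at each end joins to the guard's front edge. Origin: its middle, on its axis, 255 mm from the hinge line in the guard's middle plane (shut: 105 mm above the bench, 55 mm in front of the sealer). Free gap of 48 mm between grip and guard, open bench below; y along the grip
- lock (a joint): Position of the transport lock in m: 0 fully locked, 0.060 at its open end stop; grows along the sealer's +y, away from the guard; starts at 0 to 0.02. Below about 0.037 its steel tongue, over the guard's left edge, keeps the guard shut. It stays where it is left; sliding takes about 3 N
- lock_top (a point): Middle of the top of the yellow lock grip, an upright block 28 (sealer's x) x 20 (y) x 38 mm, top 138.5 mm above the bench, at (-60, 83 + lock travel) mm in the sealer's frame. The black track below it is 36 mm wide, 100 mm high, with a dark stop at its end. The tongue (18 mm wide) leaves the grip low on its -y side, top 119 mm above the bench
- tub: Bystander: loose open white plastic tub, 160 x 120 x 80 mm, origin under its centre
- mould_a: Bystander: loose teal portion mould, 180 x 90 x 35 mm, origin under its centre
- mould_b: Bystander: loose pink portion mould, 180 x 90 x 35 mm, origin under its centre
- bowl: Bystander: loose steel bowl, 140 mm across, 60 mm high, origin under its centre
- film_core: Bystander: loose cardboard core standing upright, 90 mm across, 60 mm high, origin under its centre
- sanitiser: Bystander: loose white bottle with blue cap, 60 mm across, 150 mm high, origin under its centre
- spatula: Bystander: loose spatula lying flat on the bench, along its own x
- spice_jar: Bystander: small jar with blue cap, 44 mm across, 60 mm high, standing loose on the sealer's rear housing at the lock's side, origin under its centre

How it is judged:
By the outcome, as a careful person would: the job done as asked, in the order asked, and still so for the second after the job is handed in, while the arm keeps its last pose, push and grip.
It also fails if it takes over 45 s, if anything falls off the work surface, if the arm or the gripper's body presses on something with over 40 N, if the wrist force passes 120 N, or if a joint passes its speed limit or range.

## Working session

There is one attempt and no reset: what is moved stays moved. The work goes in short steps, Python scripts to look and compute and a shell command to move; the robot and the scene stay as the last step left them, time stands still between calls to the robot, and variables do not carry over. Pictures are saved under pics/ and viewed, about 8 in all and at most 12, crops included, and the job is handed in when it is done.

```bash
ls; mkdir -p pics; python3 - <<'E'
from station import manip
import cv2,numpy as np
s=manip.sense();print(s['t'],s['tcp_pos'],s['tool_rot'],s['finger_gap'])
a=manip.snapshot("scene");b=manip.snapshot("side")
for n,i in(("scene",a),("side",b)):
    cv2.imwrite(f"pics/{n}0.png",i[:,:,::-1])
    c=manip.camera_info(n);print(n,c)
E
```

```text
pics
0.0 [0.18975002 0.59511425 0.40371283] [ 8.07439888e-01  5.89948748e-01 -1.02541298e-03  5.01442817e-04] 0.9980638690048519
scene {'fx': 416.0016457110829, 'fy': 416.0016457110829, 'cx': 284.113797709553, 'cy': 215.1959275192852, 'R': array([[-0.87837285,  0.47794302, -0.00562204],
       [ 0.39825489,  0.72531525, -0.56152545],
       [-0.26429942, -0.49546772, -0.82744036]]), 't': array([ 0.48589497, -0.10933294,  1.36526517])}
side {'fx': 446.3694531951305, 'fy': 446.3694531951305, 'cx': 279.97225400597733, 'cy': 213.82358536425835, 'R': array([[ 0.67380005, -0.73871477, -0.0171458 ],
       [-0.51363167, -0.45156261, -0.72957091],
       [ 0.53120241,  0.50039155, -0.68369021]]), 't': array([-0.35569248,  0.36030975,  1.35649705])}
```

View pics/scene0.png

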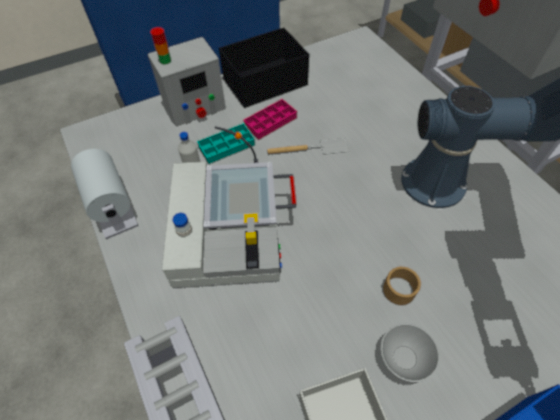

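View pics/side0.png

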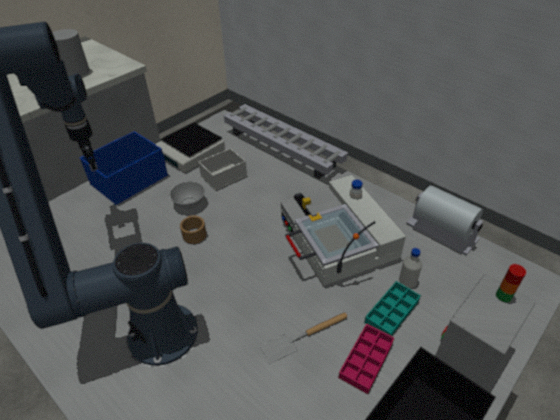

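The scene view shows the sealer at about (225,225), with the red handle at (293,190), the yellow lock at (251,230) and the bead at (239,135). The side view has the handle at (295,246), the lock at (306,202) and the bead at (356,236). I'll zoom in on both.

```bash
python3 - <<'E'
import cv2,numpy as np
a=cv2.imread("pics/scene0.png")[115:295,155:315];b=cv2.imread("pics/side0.png")[165:295,270:430]
A=cv2.resize(a,None,fx=3.3,fy=3.3,interpolation=cv2.INTER_CUBIC)
cv2.imwrite("pics/cropA.png",A)
B=cv2.resize(b,None,fx=4.5,fy=4.5,interpolation=cv2.INTER_CUBIC)
cv2.imwrite("pics/cropB.png",B)
for n,(x0,y0,w,h) in(("scene",(155,115,160,180)),("side",(270,165,160,130))):
    im=cv2.imread(f"pics/{n}0.png");hsv=cv2.cvtColor(im,cv2.COLOR_BGR2HSV)
    for c,l,u in(("red",(0,150,70),(5,255,255)),("red2",(174,150,70),(180,255,255)),("orange",(6,150,90),(17,255,255)),("yellow",(19,140,90),(32,255,255)),("blue",(95,150,60),(125,255,255))):
        m=cv2.inRange(hsv,l,u);k,_,st,ce=cv2.connectedComponentsWithStats(m)
        for i in range(1,k):
            if st[i,4]>5 and x0<ce[i,0]<x0+w and y0<ce[i,1]<y0+h: print(n,c,st[i],ce[i].round(1))
E
```

```text
scene red [290 176   6  28  88] [292.5 189.7]
scene orange [235 132   6   7  30] [237.6 135.2]
scene yellow [244 214  14   9  78] [250.3 216.9]
scene yellow [246 231  11  13 119] [250.9 237.2]
scene blue [180 132   7   8  44] [183.3 135.5]
scene blue [173 213  14  14 144] [179.7 219.6]
side red [285 221   3   4   7] [285.9 222.6]
side red [286 235  15  22  61] [292.9 245.6]
side orange [353 234   6   5  22] [355.7 235.8]
side yellow [303 198   7   5  28] [305.9 199.5]
side yellow [309 213  12   8  52] [314.7 217. ]
side blue [353 180   9   8  58] [356.8 183.4]
side blue [282 216   2   4   6] [282.7 217.2]
side blue [412 249   8   7  42] [415.5 251.7]
```

View pics/cropA.png

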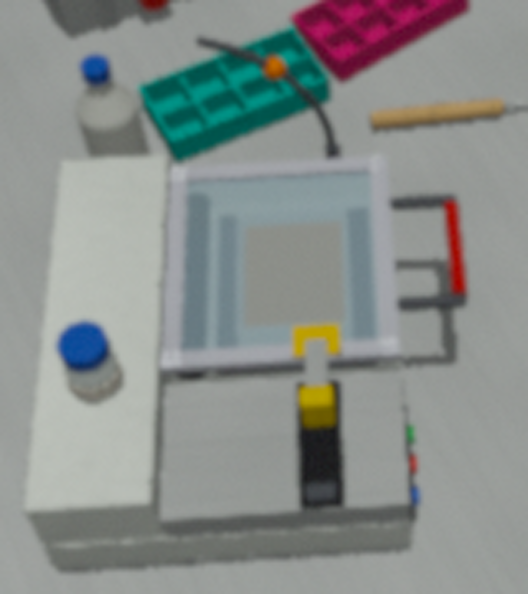

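View pics/cropB.png

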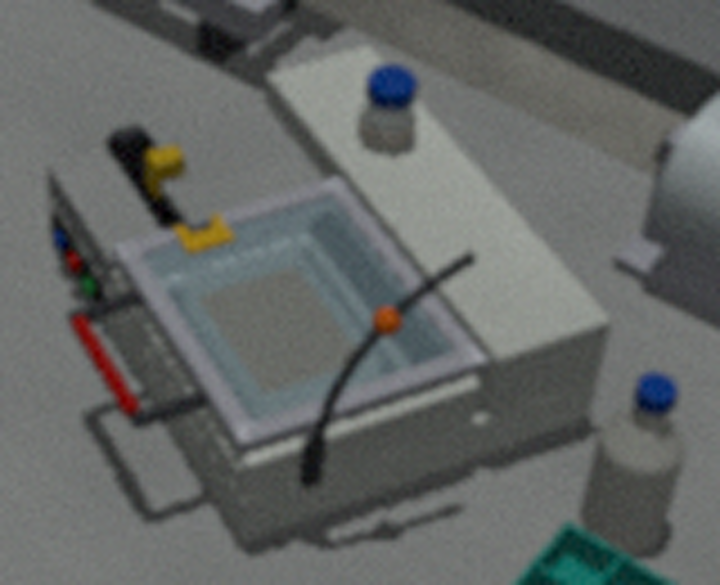

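Crop A: the lock grip top is at about (317,393) and the handle runs from (452,202) to (460,295). Crop B: the grip top is at (164,157) and the handle runs from (77,320) to (135,410). The body corners are clear in both. Next I'll triangulate and fit the pose.

```bash
cat > h.py <<'E'
import numpy as np
from scipy.optimize import least_squares
from station import manip
C={n:manip.camera_info(n) for n in("scene","side")}
def proj(n,X,c=None):
    c=c or C[n];p=c['R']@X+c['t'];return np.array([c['fx']*p[0]/p[2]+c['cx'],c['fy']*p[1]/p[2]+c['cy']])
def tri(obs):
    r=least_squares(lambda X:np.concatenate([proj(n,X)-uv for n,uv in obs]),[.6,0,.1]);return r.x,r.fun
def A(u,v):return ("scene",np.array([(u+.5)/3.3-.5+155,(v+.5)/3.3-.5+115]))
def B(u,v):return ("side",np.array([(u+.5)/4.5-.5+270,(v+.5)/4.5-.5+165]))
def W(p,X):
    c,s=np.cos(p[2]),np.sin(p[2]);X=np.asarray(X)/1000.
    return np.array([p[0]+c*X[0]-s*X[1],p[1]+s*X[0]+c*X[1],X[2]])
E
python3 - <<'E'
from h import *
obs={'handle':[("scene",np.array([292.5,189.7])),("side",np.array([292.9,245.6]))],
'bead':[("scene",np.array([237.6,135.2])),("side",np.array([355.7,235.8]))],
'lock':[A(317,393),B(164,157)],
'rl':[A(28,512),B(370,48)],'rr':[A(62,162),B(607,322)],'hfl':[A(155,505),B(270,75)],'dfl':[A(408,515),B(50,170)]}
for k,o in obs.items():
    X,f=tri(o);print(k,(X*1000).round(1),f.round(1))
M={'handle':(-185,-60,105),'bead':(-36,-188,211),'rl':(170,180,120),'rr':(170,-180,120),'hfl':(70,180,120),'dfl':(-130,180,90)}
def res(p,full=False):
    d={}
    for k,o in obs.items():
        m=M.get(k) or (-60,83+p[3]*1000,138.5)
        d[k]=np.concatenate([proj(n,W(p,m))-uv for n,uv in o])
    return d if full else np.concatenate(list(d.values()))
r=least_squares(res,[.65,0,0,.01],loss='soft_l1')
print(r.x)
for k,v in res(r.x,1).items():print(k,v.round(1))
for k in M:print(k,(W(r.x,M[k])*1000).round(1))
print('lock',W(r.x,(-60,83+1000*r.x[3],138.5))*1000)
E
```

```text
handle [ 458.  -123.1  104.3] [-0.1 -0.  -0.1  0. ]
bead [ 540.6 -302.4  209.1] [-0.2 -0.1 -0.2  0.1]
lock [637.4 -28.8 132.8] [-0. -0. -0.  0.]
rl [878.5 -53.6 110.4] [-0.5 -0.2 -0.8  0.3]
rr [ 729.6 -377.7  113.2] [ 0.2  0.1  0.2 -0.1]
hfl [790.2 -11.7 111.7] [-0.9 -0.3 -1.3  0.5]
dfl [612.4  74.9  74.3] [-0.5 -0.1 -0.6  0.1]
[ 0.65069962 -0.14431633 -0.42823288  0.01832877]
handle [ 0.2  0.  -0.5 -0.2]
bead [ 0.3 -0.2 -0.8 -0.6]
lock [-0.2 -0.6 -0.2 -1.5]
rl [-1.7 -0.9 -0.8 -2.1]
rr [-0.7 -1.5  1.  -1.6]
hfl [-0.7 -1.3 -1.8 -1.3]
dfl [ 0.9 -4.1 -1.4 -2.2]
handle [ 457.5 -122.1  105. ]
bead [ 539.9 -300.4  211. ]
rl [880.1 -51.2 120. ]
rr [ 730.6 -378.7  120. ]
hfl [789.1  -9.6 120. ]
dfl [607.2  73.4  90. ]
lock [638.19574084 -27.22161826 138.5       ]
```

The fit is good: sealer yaw is -24.5°, handle (458,-122,105), lock top (638,-27,138). The triangulated handle and bead heights agree with the text. I'll move above the lock with the jaws across the sealer's x.

```bash
python3 -m jog '[[[28,-39,-2,-6],[28,-39,-2,-6],[28,-39,-2,-6],[28,-39,-2,-6],[28,-39,-2,-6],[28,-39,-2,-6],[28,-39,-2,-6],[28,-39,-2,-6]]]' 80 40
python3 -m jog '[[[28,-39,-2,-6.1],[28,-39,-2,-6.1],[28,-39,-2,-6.1],[28,-39,-2,-6.1],[28,-39,-2,-6.1],[28,-39,-2,-6.1],[28,-39,-2,-6.1],[0,0,0,-6]]]'
python3 - <<'E'
from h import *
import cv2
s=manip.sense();print(s['t'],s['tcp_pos'],s['tool_rot'],s['force'],s['finger_gap'])
c=manip.camera_info("wrist");im=manip.snapshot("wrist")[:,:,::-1].copy()
p=[.6507,-.1443,-.4282]
cv2.imwrite("pics/w1.png",im)
for n,X in(('lock',(-60,83+18,138.5)),('handle',(-185,-60,105)),('h1',(-185,-110,105)),('h2',(-185,-10,105)),('trackend',(-60,180,100))):
    uv=proj(0,W(p,X),c);print(n,uv.round(1))
    cv2.drawMarker(im,tuple(int(round(v)) for v in uv),(255,0,255),0,12,1)
cv2.imwrite("pics/w1m.png",im)
E
```

```text
t: 1.1
tcp_pos: [0.4145, 0.282, 0.3884]
tool_rot: [0.978, 0.209, -0.0, 0.0]
force: [-0.3, -1.1, 0.1]
finger_gap: 0.798
t: 2.1
tcp_pos: [0.6119, 0.0071, 0.374]
tool_rot: [0.977, -0.215, 0.001, 0.0]
force: [0.1, -0.1, -0.1]
finger_gap: 0.8
2.1 [0.61185439 0.00710022 0.374035  ] [ 9.76628287e-01 -2.14933658e-01  7.84631929e-04  3.11095497e-04] [ 0.08851359 -0.07124671 -0.10869593] 0.8001427129812556
lock [334.6 254.4]
handle [180.5 406.9]
h1 [185.1 449.8]
h2 [175.5 359.8]
trackend [330.3 129. ]
```

View pics/w1m.png

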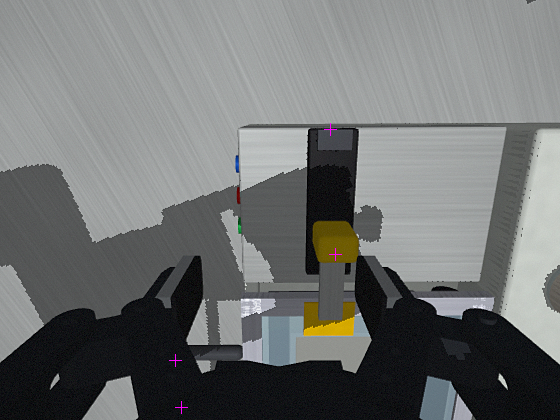

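The wrist view confirms the track end to the pixel. The lock block is at columns 313–358, rows 221–262. I'll refine the lock's y from these edges.

```bash
python3 - <<'E'
from h import *
import cv2
c=manip.camera_info("wrist");p=[.6507,-.1443,-.4282]
print('cam centre',-c['R'].T@c['t'], 'axis',c['R'][2])
def unp(u,v,z):
    d=c['R'].T@np.array([(u-c['cx'])/c['fx'],(v-c['cy'])/c['fy'],1]);o=-c['R'].T@c['t'];X=o+d*(z-o[2])/d[2]
    e=X-np.array([p[0],p[1],0]);cc,s=np.cos(p[2]),np.sin(p[2])
    return (1000*np.array([cc*e[0]+s*e[1],-s*e[0]+cc*e[1]])).round(1)
for uv in((313,221),(358,221),(314,262),(357,262),(335,246)):
    print(uv,unp(*uv,.1385),unp(*uv,.1))
im=cv2.imread("pics/w1.png");print(im[215:268:2,335])
s=manip.sense();T=s['tcp_pos'];e=T[:2]-p[:2];cc,sn=np.cos(p[2]),np.sin(p[2])
print('tcp in sealer',cc*e[0]+sn*e[1],-sn*e[0]+cc*e[1])
E
```

```text
cam centre [0.64097133 0.07176817 0.342546  ] axis [-0.11603121 -0.24799564 -0.96178736]
(313, 221) [-77.  125.2] [-72.9 112.5]
(358, 221) [-48.1 125. ] [-38.6 112.3]
(314, 262) [-75.7  96.5] [-71.3  78.4]
(357, 262) [-47.1  96.3] [-37.4  78.2]
(335, 246) [-62.2 107.9] [-55.3  91.9]
[[ 15  14  17]
 [ 24  20  17]
 [ 22  12  11]
 [ 10  68  82]
 [  6  75  91]
 [  0  76  92]
 [  3  78  95]
 [  4  75  92]
 [  0  76  93]
 [  0  74  91]
 [  6  80  95]
 [  3  86 105]
 [  2  91 108]
 [  0  91 109]
 [  0  91 111]
 [  7  93 112]
 [  0  92 109]
 [  1  92 111]
 [  3  93 110]
 [  0  90 110]
 [ 16  92 112]
 [  8  93 112]
 [  0  90 109]
 [  0  84 102]
 [ 97  86  83]
 [ 88  86  85]
 [ 84  84  82]]
tcp in sealer -0.09979805704113849 0.12238619559625413
```

```bash
python3 -m jog '[[[9,-10.5,0,0.2],[9,-10.5,0,0],[8.5,-10.5,0,0],[0,0,-24,0],[0,0,-24,0],[0,0,-24,0],[0,0,-22,0],[0,0,0,0]]]' 80 40
python3 - <<'E'
from h import *
import cv2
s=manip.sense();print(s['t'],s['tcp_pos'],s['force'])
cv2.imwrite("pics/w2.png",manip.snapshot("wrist")[:,:,::-1])
E
```

```text
t: 3.15
tcp_pos: [0.6361, -0.0213, 0.2789]
tool_rot: [0.978, -0.209, -0.002, 0.0]
force: [0.2, -0.6, 0.3]
finger_gap: 0.8
3.15 [ 0.63606413 -0.02125451  0.27889946] [ 0.24554062 -0.57688046  0.25309057]
```

View pics/w2.png

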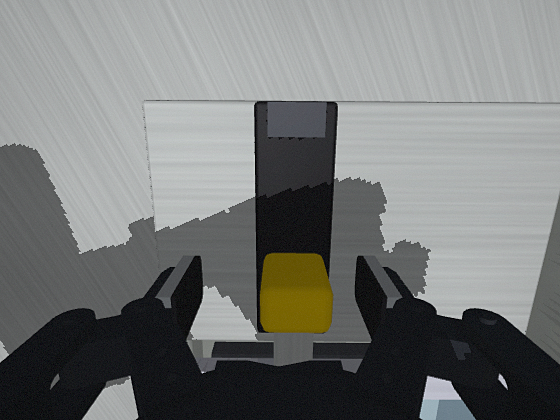

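The block centre is at column 296 and the jaw centre at column 279, so the tool sits about 6 mm toward the sealer's -x. I'll shift it, then close.

```bash
python3 -m jog '[[[2.8,-1.3,0,0],[2.8,-1.3,0,0],[0,0,0,0],[0,0,0,0],[0,0,0,0],[0,0,0,0],[0,0,0,0],[0,0,0,0]]]' 80 40
python3 -m jog '[[[0,0,0,0],[0,0,0,0],[0,0,0,0],[0,0,0,0],[0,0,0,0],[0,0,0,0],[0,0,0,0],[0,0,0,0]]]' 0 40
```

```text
t: 4.2
tcp_pos: [0.642, -0.0237, 0.2807]
tool_rot: [0.978, -0.21, -0.0, -0.0]
force: [0.4, 0.8, 0.2]
finger_gap: 0.802
t: 5.2
tcp_pos: [0.6419, -0.0236, 0.2808]
tool_rot: [0.978, -0.21, -0.0, -0.0]
force: [-2.4, 1.0, 3.5]
finger_gap: 0.322
```

Gripped: the gap reads 27 mm against a 28 mm block. Sliding along +y of the sealer.

```bash
python3 -m jog '[[[1.9,4.1,0,0],[1.9,4.1,0,0],[1.9,4.1,0,0],[1.9,4.1,0,0],[1.9,4.1,0,0],[1.9,4.1,0,0],[1.9,4.1,0,0],[1.9,4.1,0,0]]]' 0 40
python3 -m jog '[[[0.8,1.8,0,0],[0.8,1.8,0,0],[0,0,0,0],[0,0,0,0],[0,0,0,0],[0,0,0,0],[0,0,0,0],[0,0,0,0]]]' 0 40
```

```text
t: 6.2
tcp_pos: [0.657, 0.0093, 0.2808]
tool_rot: [0.978, -0.209, -0.001, 0.0]
force: [-4.5, -1.7, 5.7]
finger_gap: 0.318
t: 7.2
tcp_pos: [0.6587, 0.013, 0.2809]
tool_rot: [0.978, -0.209, -0.0, 0.0]
force: [-3.3, -1.2, 6.2]
finger_gap: 0.323
```

Not at the stop yet: force along y is only about 2.5 N. I'll advance in small steps.

```bash
python3 -m jog '[[[0.6,1.35,0,0],[0.6,1.35,0,0],[0,0,0,0],[0,0,0,0],[0,0,0,0],[0,0,0,0],[0,0,0,0],[0,0,0,0]]]' 0 40
python3 -m jog '[[[0.6,1.35,0,0],[0.6,1.35,0,0],[0,0,0,0],[0,0,0,0],[0,0,0,0],[0,0,0,0],[0,0,0,0],[0,0,0,0]]]' 0 40
```

```text
t: 8.2
tcp_pos: [0.6594, 0.0143, 0.2808]
tool_rot: [0.978, -0.209, -0.001, 0.002]
force: [-5.9, -6.1, 6.8]
finger_gap: 0.32
t: 9.2
tcp_pos: [0.6599, 0.0151, 0.2808]
tool_rot: [0.978, -0.209, -0.002, 0.004]
force: [-8.5, -12.4, 7.1]
finger_gap: 0.323
```

The stop is reached: about 15 N along the slide with motion stalled, and 42.7 mm of travel from a start near 18 mm. I'll release, lift and move above the handle.

```bash
python3 -m jog '[[[0,0,0,0],[0,0,0,0],[0,0,0,0],[0,0,10,0],[0,0,20,0],[0,0,20,0],[0,0,20,0],[0,0,5,0]]]' 80 40
python3 -m jog '[[[-30,-20,0,0],[-30,-20,0,0],[-30,-20,0,0],[-30,-20,0,0],[-30,-20,0,0],[-30,-20,0,0],[-21,-15,0,0],[0,0,0,0]]]' 48 40
python3 - <<'E'
from h import *
import cv2
s=manip.sense();print(s['t'],s['tcp_pos'],s['force'])
c=manip.camera_info("wrist")
im=manip.snapshot("wrist")[:,:,::-1].copy();a=manip.snapshot("scene")[115:295,155:315,::-1]
p=[.6507,-.1443,-.4282]
for X in((-185,-60,105),(-185,-110,105),(-185,-10,105)):
    uv=proj(0,W(p,X),c);print(uv.round(1))
    cv2.drawMarker(im,tuple(int(round(v)) for v in uv),(255,0,255),0,12,1)
a=cv2.resize(a,None,fx=420/180,fy=420/180,interpolation=cv2.INTER_CUBIC)
cv2.imwrite("pics/w3.png",cv2.resize(np.hstack([im,a]),(800,int(420*800/(560+a.shape[1])))))
cv2.imwrite("pics/w3raw.png",im)
hsv=cv2.cvtColor(im,cv2.COLOR_BGR2HSV);m=cv2.inRange(hsv,(0,150,50),(5,255,255))
k,_,st,ce=cv2.connectedComponentsWithStats(m)
for i in range(1,k):
    if st[i,4]>30:print(st[i],ce[i])
E
```

```text
t: 10.2
tcp_pos: [0.6618, 0.0184, 0.358]
tool_rot: [0.978, -0.209, 0.002, -0.0]
force: [-0.1, -0.5, 0.2]
finger_gap: 0.799
t: 11.2
tcp_pos: [0.4591, -0.1173, 0.3556]
tool_rot: [0.978, -0.211, -0.001, -0.0]
force: [-0.1, -0.5, -0.1]
finger_gap: 0.473
11.2 [ 0.45907441 -0.11733955  0.3555572 ] [-0.07700684 -0.54885689 -0.13030099]
[278.5 225.1]
[278.3 289.8]
[278.8 152.4]
[ 273  151   21  142 2264] [282.3520318  217.78577739]
```

View pics/w3.png

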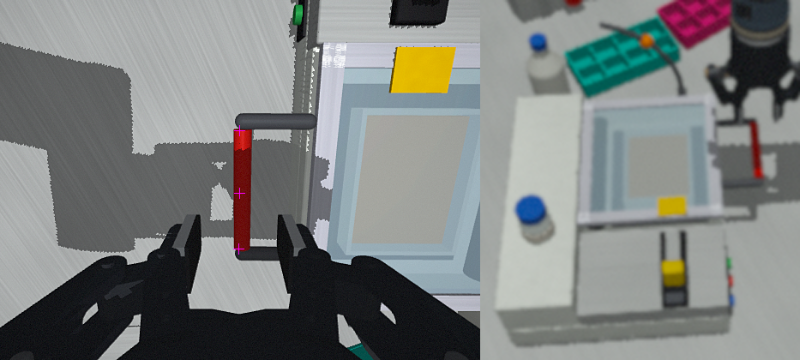

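The lock block sits against the dark stop and its tongue is clear of the guard. The handle's red centroid is at column 282, against jaw centre 280 and predicted 278.5, so it is aligned. Descending and gripping.

```bash
python3 -m jog '[[[-1,-4,-10,0],[0,0,-20,0],[0,0,-20,0],[0,0,-20,0],[0,0,-15,0],[0,0,-10,0],[0,0,0,0],[0,0,0,0]]]' 48 40
python3 -m jog '[[[0,0,0,0],[0,0,0,0],[0,0,0,0],[0,0,0,0],[0,0,0,0],[0,0,0,0],[0,0,0,0],[0,0,0,0]]]' 0 40
```

```text
t: 12.3
tcp_pos: [0.4595, -0.1209, 0.2609]
tool_rot: [0.978, -0.209, 0.0, 0.0]
force: [-0.2, 0.8, -0.5]
finger_gap: 0.482
t: 13.3
tcp_pos: [0.4595, -0.121, 0.2612]
tool_rot: [0.978, -0.21, 0.001, 0.0]
force: [0.9, -0.2, 5.7]
finger_gap: 0.147
```

Gripped: 12.5 mm against a 14 mm sleeve. I'll lift along the arc to 22.5°, then check forces.

```bash
python3 -m jog '[[[0.3,-0.1,12.5,0],[0.8,-0.4,12.5,0],[1.4,-0.6,12.4,0],[2,-0.9,12.4,0],[2.5,-1.1,12.2,0],[3,-1.4,12.1,0],[3.6,-1.6,11.8,0],[4.1,-1.9,11.7,0]]]' 0 40
```

```text
t: 14.3
tcp_pos: [0.4773, -0.1291, 0.359]
tool_rot: [0.978, -0.21, 0.0, 0.0]
force: [4.5, -3.2, -5.9]
finger_gap: 0.147
```

```bash
python3 -m jog '[[[4.6,-2.1,11.4,0],[5.1,-2.3,11.2,0],[5.6,-2.5,10.8,0],[6.1,-2.8,10.6,0],[6.5,-3,10.2,0],[7,-3.2,9.9,0],[7.4,-3.4,9.4,0],[7.8,-3.6,9.1,0]]]' 0 40
python3 -m jog '[[[0,0,0,0],[0,0,0,0],[0,0,0,0],[0,0,0,0],[0,0,0,0],[0,0,0,0],[0,0,0,0],[0,0,0,0]]]' 0 40
python3 - <<'E'
from h import *
import cv2
s=manip.sense();print(s['t'],s['tcp_pos'],s['force'])
a=manip.snapshot("side");b=manip.snapshot("scene")
cv2.imwrite("pics/s4.png",a[:,:,::-1]);cv2.imwrite("pics/c4.png",b[:,:,::-1])
T=s['tcp_pos'];e=T[:2]-np.array([.6507,-.1443]);cc,sn=np.cos(-.4282),np.sin(-.4282)
x=cc*e[0]+sn*e[1];z=T[2]-.155;print('angle',np.degrees(np.arctan2(z-.105,.07-x)),np.hypot(z-.105,.07-x))
for n,im in(("side",a),("scene",b)):
    hsv=cv2.cvtColor(im,cv2.COLOR_RGB2HSV);m=cv2.inRange(hsv,(0,150,60),(5,255,255))
    k,_,st,ce=cv2.connectedComponentsWithStats(m)
    for i in range(1,k):
        if st[i,4]>5 and 180<ce[i,0]<420:print(n,st[i],ce[i].round(1))
A=cv2.resize(b[80:290,155:315],None,fx=2.5,fy=2.5);B=cv2.resize(a[130:290,260:420],None,fx=2.5,fy=2.5)
B=cv2.copyMakeBorder(B,0,525-400,0,0,0)
cv2.imwrite("pics/v4.png",np.hstack([A,B])[:,:,::-1])
E
```

```text
t: 15.3
tcp_pos: [0.527, -0.1518, 0.4408]
tool_rot: [0.978, -0.21, -0.001, -0.0]
force: [4.9, -2.0, -7.4]
finger_gap: 0.148
t: 16.3
tcp_pos: [0.5269, -0.1518, 0.4409]
tool_rot: [0.978, -0.21, -0.0, 0.0]
force: [1.8, -2.6, -4.9]
finger_gap: 0.145
16.3 [ 0.5269222  -0.15175221  0.44092896] [ 1.77765156 -2.55387691 -4.94728336]
angle 45.225866226273695 0.25486944718992827
side [316 198   7  11  25] [318.7 203.2]
side [285 221   3   4   7] [285.9 222.6]
scene [196  99   5   6  24] [198.  101.1]
scene [196 107  10  11  76] [200.6 111.9]
scene [261 136   7  27 107] [264.4 148.3]
```

View pics/v4.png

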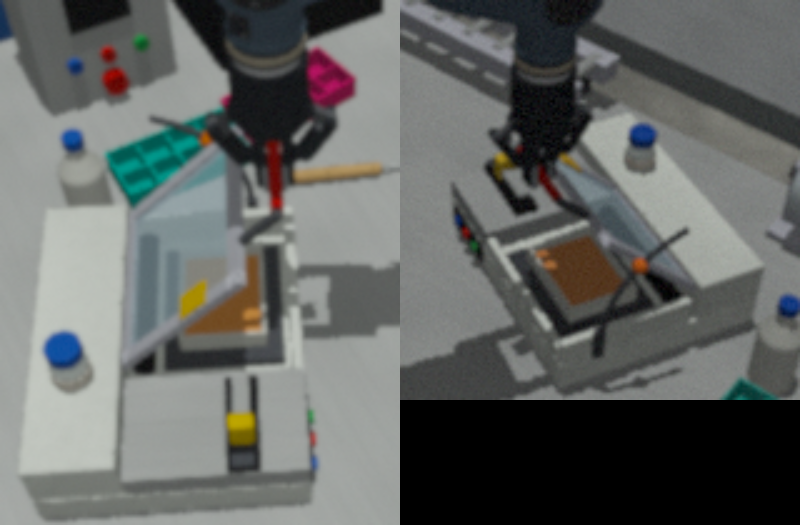

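The picture shows the guard open with its edge pointing at the bead, and the lock block still against its stop. The jar, bottle and moulds have not moved. The arm pose gives 45.2° at a radius of 254.9 mm against the nominal 255, and it held steady for 1 s. Handing in.

```bash
python3 -c "
from station import manip
s=manip.sense();print(s['t'],abs(s['qd']).max(),s['finger_gap']);print(manip.sign_off())"
```

```text
16.4 0.0015683398070475301 0.14432370842775116
the job is handed in; nothing more can be done
None
```

The lock is at its end stop and the guard is held open at about 45°, with the gripper still on the red handle. I handed the job in at 16.4 s; no verdict was reported.

- **Lock:** I gripped the yellow lock and slid it 43 mm until it stalled with about 15 N along the slide. The pictures show it against its stop with the tongue clear of the guard. My estimate of its start position varied by about 5 mm between views (18 to 23 mm of travel). I therefore relied on the stall and the pictures to confirm the stop.
- **Guard:** I gripped the red handle with 40 N and lifted it along its arc. The arm pose gives 45.2° at a radius of 254.9 mm (nominal 255). The picture shows the guard level with the orange bead, but I did not measure the angle separately from the images because the gripper partly hid the handle.
- **Steadiness and surroundings:** The joints were practically still (under 0.002 rad/s), and the last force reading was about 6 N. The jar, bottle and moulds looked undisturbed. I did not check the tub, bowl or film core after the move, but the arm passed well above them.

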